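Set and clamp a dish turntable

ROBOT

A 6-joint arm with a two-finger parallel gripper is mounted at the origin on a cart in front of the work surface, level with it; the furniture and walls round the work are solid. World frame = base frame: x ahead of the robot, y to its left, z up, the work surface at z = 0. Lengths are in m, angles in degrees, forces in N, time in s.
With the tool pointing down it reaches from about 0.4 to 0.825 m from the base axis. Payload 7 kg.
Tool frame: the origin (TCP) lies on the centre line of the jaws, within the pads' length; the fingertips stand 22 mm ahead of it and the grasp point (between the pads) lies 3 mm ahead of it; z points along the fingers, y is the line along which they close (so a half turn about z gives the same grasp; the last joint's range is limited). The gripper opens to 88 mm and grips with 3 to 60 N. Pads are 19 mm wide; open, the fingers measure 130 mm over their backs; the gripper's body (78 mm by 193 mm) begins 47 mm behind the grasp point.
Start: joints at [-49.211, 20.546, 0.682, 0, -70.136, -16.507], TCP at [0.278, -0.615, 0.249] pointing down, gripper open.
Joint ranges: [-176.03, 176.03], [-82.01, 121.73], [-58.28, 71.71], [-173.87, 95.51], [-174.79, -0.11], [-173.66, 173.66]. Speed limits (degrees/s): [136.94, 136.94, 172.46, 180, 180, 180].

INTERFACE

Orientations are given as [roll, pitch, yaw] about the fixed x, y, z axes, in that order (R = Rz(yaw) Ry(pitch) Rx(roll)).
In Python, from plant import get_state, cams, r gives the robot as it stands.
- The arm moves only by the tool apply_moves, never from a script. Its argument "targets" is a list of rows, each an object with "dp": the shift along the world's x, y, z in m, a list of three; "yaw": the turn about the world's z in degrees. In form: [{"dp": [x, y, z], "yaw": yaw}, ...]. A call has 1 to 20 rows; each row is the pose to reach, as a shift and turn from the pose commanded when the call began; what a row does not reach only later rows make up. A row lasts 1/12 s, in which the tool goes at most 41.7 mm and 7.16 degrees, less where a joint would pass 70% of its speed; a pose out of reach is approached as far as the arm can. A call with a gripper value outside its range is refused whole. "grip" is the gripper command: -1 is fully open, 1 is shut, values between are in proportion, set as the call begins (left out, the last holds). The fingers move at their own pace and stop on an object; "squeeze" is the grip in N (left out, the last holds). Time passes only in rows, so rows that repeat a pose let the fingers close. It gives the time, the measured TCP pose, the force, the opening and the grip force at its end, in the units of the state.
- get_state(): the state, without advancing time (a new reading comes with each control period).
- cams.capture(name): name is "side" or "top"; returns a dict with "image" (400x640x3 uint8, red, green, blue), "range_z" (400x640 float32, m along the optical axis (not along the pixel's ray), 0 where there is no reading), "fx", "fy", "cx", "cy" (pixels), "k1" (the pictures are not rectified: a ray, as slopes to the right and down, at radius r is drawn at 1 + k1 r^2 times it, then the intrinsics apply), "R" (3x3) and "t" (3): a world point X has camera coordinates R X + t. Camera axes: x right, y down, z forward; pixel columns grow to the right and rows downward; lengths in m; the calibration is good to about 2 mm. A picture is of the moment at which its call begins.
- r.close_job(): hands the job in; it is judged then, once.
The state is a dict: "time_s": time; "joints": joint angles; "qd": joint speeds; "joint_torque": joint torques, N m; "tcp_pos": TCP position; "eef_rot": TCP orientation; "contact_force": force on the tool from outside, world axes, zero at the start; "moment": the same for the moment, N m; "gripper_width": finger opening in m; "gripper_force": force on a finger pad.
Only numpy, scipy, OpenCV 4.12 (cv2) and the standard library are available. Lean on these libraries where they do the work, as an engineer would, in place of code of your own. Each camera call takes 0.05 s, during which the arm holds its last target. There are 200 camera calls.

TASK

Push the white dish turntable round (its upright peg is there to push against) until the index mark on it lines up with the one long thick line on the scale collar. Then push the clamp lever fully home against its stop, leaving the turntable on its line. Only push, with the outside of the fingers: do not take the peg or the lever's post between the fingers and do not pick anything up; the dish stays seated in the turntable and the things standing around stay where they are.

Things in the scene. Friction and masses are not known exactly. Their poses are not given: they have to be found in the camera images.
- axis (a point): Vertical axis of the turntable, at the height of the turntable's upper face (30 mm above the worktop); its axes are those of the fixed grey base plate (204 x 262 x 18 mm, bottom on the worktop, edges at x -102 and +102, y -164 and +98 mm from this axis). The turntable is a white disc, 151 mm across, flush inside the fixed aluminium scale collar (153 to 195 mm across, top also 30 mm above the worktop).
- index_mark (a point): Outer end of the index mark, a black line 23 mm long and 4 mm wide on the upper face of the turntable, running radially out to its edge; the point is 76 mm from the axis and turns with the turntable. The peg is exactly opposite, on the other side of the axis.
- target_line (a point): Inner end of the long thick black line (19 mm long, 4 mm wide) on the fixed collar, 76 mm from the axis. The collar's other 23 lines, 15 degrees apart, are 8 mm long and 1.4 mm wide. The collar is turned to a different place each time.
- peg_top (a point): Top centre of the finger peg: a steel post 10 mm thick (11 mm at its head) on the turntable, 64 mm from the axis; it stands 55 mm up from the turntable, to 85 mm above the worktop. Its upper 35 mm stand clear above the dish.
- dial (a joint): Angle of the turntable in rad, growing counterclockwise seen from above; it turns freely any number of times in reach, with enough friction (about 0.08 N m, some 1.3 N at the peg) to stay where it is left. At 0 the peg is on the base's +x side and the index mark on its -x side.
- lever (a joint): Angle of the clamp lever in rad: 0 is open (arm pointing to the base's -y side, away from the turntable), growing clockwise seen from above to the stop at 1.5, shut (arm pointing to the base's -x side). Stays where it is left (friction about 0.06 N m, some 1.1 N at the post); it does not brake the turntable.
- lever_post_top (a point): Top centre of the black upright round post at the free end of the clamp lever: 15 mm thick, 55 mm from the pivot, 42 mm tall, its top 64.5 mm above the worktop (25 mm above the worktop at its foot). Push it sideways.
- lever_pivot (a point): Top centre of the hub on which the clamp lever turns about the vertical, on the fixed base plate, 125 mm to the -y side of the turntable's axis, 36.5 mm above the worktop; the steel hub is 24 mm across.
- dish: Covered petri dish, 92 mm across and 16 mm high, lying loose within a low locating rim (4.5 mm high, 103 mm across outside) in the middle of the turntable; origin at the centre of its underside, 30 mm above the worktop.
- timer: White countdown timer, 62 x 66 x 18 mm, standing loose on the worktop to the right; origin under its centre. Leave alone.
- oil_bottle: Small brown bottle with a black dropper top, 25 mm across, 78 mm high, loose on the worktop to the right; origin under its centre. Leave alone.
- marker: Marker pen with a black cap, 14 x 139 x 15 mm, lying loose on the worktop to the left; origin under its centre. Leave alone.
- tape: Roll of yellow tape lying flat, 67 mm across, 19 mm high, loose on the worktop to the left; origin under its centre. Leave alone.
Things that resemble listed ones, but are neither listed nor needed, are in the scene too. What is shaped like the dish but blue is not meant.

How it is judged:
By the outcome, as a careful person would: the job done as asked, in the order asked, and still so for the second after the job is handed in, with the robot touching nothing.
It also fails if it takes over 70 s, if anything falls off the work surface, if the arm or the gripper's body presses on something with over 40 N, if the wrist force passes 120 N, or if a joint passes its speed limit or range.

## Working session

There is one attempt and no reset: what is moved stays moved. The work goes in short steps, Python scripts to look and compute and a tool call to move; the robot and the scene stay as the last step left them, time stands still between calls to the robot, and variables do not carry over. Pictures are saved under pics/ and viewed, at most 10 in all, crops included, and the job is handed in when it is done.

Besides the shell and the picture viewer there is one more tool, called after ">>>" as name([rows], argument=value, ...), one row to a line, values as JSON. apply_moves: Moves the arm, as the interface text tells. Its arguments: {"type":"object","properties":{"targets":{"type":"array","items":{"type":"object","properties":{"dp":{"type":"array","items":{"type":"number"}},"yaw":{"type":"number"}}}},"grip":{"type":"number"},"squeeze":{"type":"number"}},"required":["targets"]}

```bash
mkdir -p pics; cat > h.py <<'E'
import numpy as np, cv2
from plant import get_state, cams, r
def cap(n,f=None):
    c=cams.capture(n)
    if f: cv2.imwrite('pics/'+f,c['image'][:,:,::-1])
    return c
def ray(c,u,v):
    K=np.array([[c['fx'],0,c['cx']],[0,c['fy'],c['cy']],[0,0,1]],float)
    p=cv2.undistortPoints(np.array([[[u,v]]],float),K,np.array([c['k1'],0,0,0,0.]))[0,0]
    R=np.array(c['R']);t=np.array(c['t'])
    return -R.T@t, R.T@np.array([p[0],p[1],1])
def onz(c,u,v,z):
    o,d=ray(c,u,v); return o+d*(z-o[2])/d[2]
def proj(c,X):
    X=np.array(c['R'])@np.array(X)+np.array(c['t']); x,y=X[:2]/X[2]; s=1+c['k1']*(x*x+y*y)
    return c['fx']*x*s+c['cx'],c['fy']*y*s+c['cy']
E
python3 - <<'E'
from h import *
for n in('top','side'):
    c=cap(n,n+'0.png'); print(n,c['fx'],c['k1'],ray(c,320,200))
print(get_state())
E
```

```text
top 505.0289103262163 -0.12503952286352538 (array([0.41776502, 0.00162503, 1.59965192]), array([ 0.0564946 , -0.01701904, -0.99827131]))
side 387.5328419674444 -0.08913718232696281 (array([0.53218782, 0.7572613 , 0.72480017]), array([-0.03856385, -0.77756309, -0.6276856 ]))
{'time_s': 0.1, 'joints': array([-4.92133750e+01,  2.05875379e+01,  6.39414042e-01, -1.73341846e-02,
       -7.01368414e+01, -1.65078115e+01]), 'qd': array([-0.01135745, -0.05662249,  0.1883897 ,  0.07394133, -0.00428782,
       -0.00372821]), 'joint_torque': array([-4.01343505e-04, -5.84164560e+01,  2.93749666e+01,  7.01539814e+00,
        1.00860855e-02, -4.98177781e-05]), 'tcp_pos': array([ 0.27736255, -0.61493583,  0.24771826]), 'eef_rot': array([ 1.79913906e+02, -8.52023897e-03, -1.55727082e+02]), 'contact_force': array([-0.30399971,  0.08230108, -0.57814747]), 'moment': array([ 0.03063785, -0.03243248, -0.00393711]), 'gripper_force': 0.0, 'gripper_width': 0.0876852764438167}
```

View pics/top0.png

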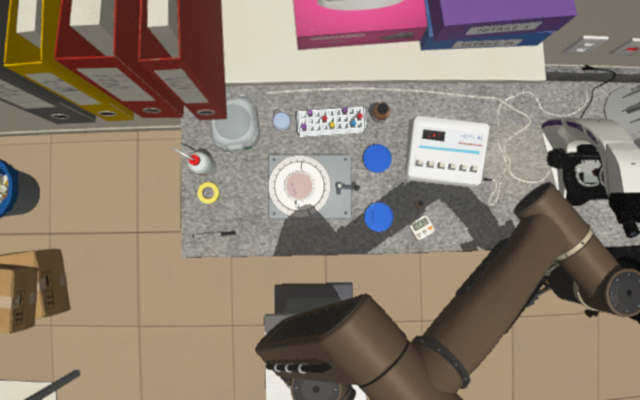

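View pics/side0.png

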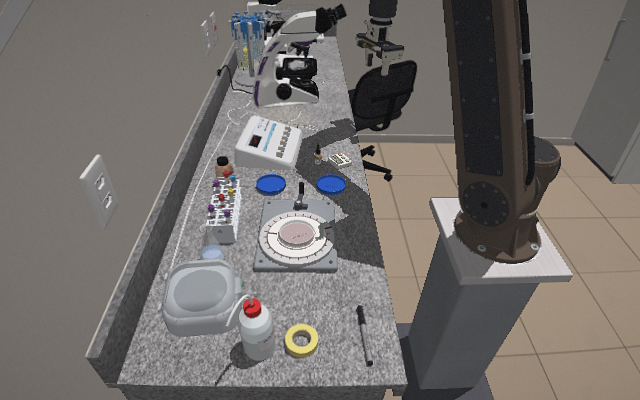

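Top view: the base plate spans about (269–351, 154–219), with the turntable at (299,185) and the lever post near (350,187). Side view: the turntable is at (297,236), and the lever at (301,195) points away from it. Next I'll enlarge both.

```bash
python3 - <<'E'
from h import *
a=cv2.imread('pics/top0.png')[145:230,260:360]; b=cv2.imread('pics/side0.png')[175:280,245:345]
a=cv2.resize(a,None,fx=4,fy=4,interpolation=cv2.INTER_CUBIC); b=cv2.resize(b,None,fx=4,fy=4,interpolation=cv2.INTER_CUBIC)
o=np.zeros((420,800,3),np.uint8); o[:340,:400]=a; o[:,400:]=b; cv2.imwrite('pics/z0.png',o)
E
```

```text
(no output)
```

View pics/z0.png

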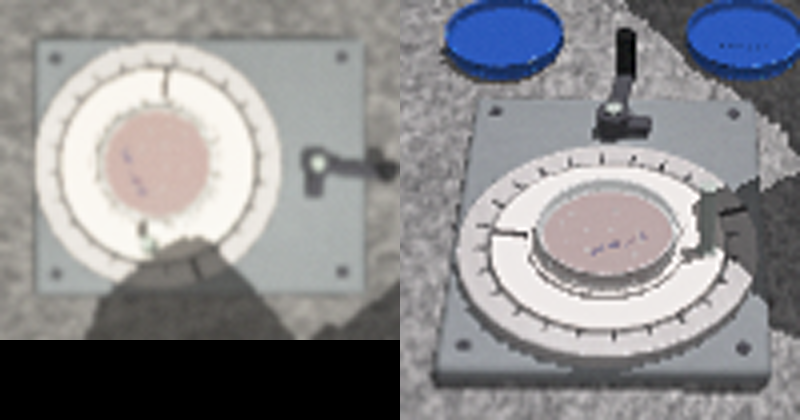

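The crop shows the index mark at (166,80) pointing to world +x, the peg at about (145,240) on the robot side, and the thick target line at (197,268) in shadow. The lever is open toward −y. Side crop: mark at (512,233), target line at (733,210).

```bash
python3 - <<'E'
from h import *
import math
T=cams.capture('top');S=cams.capture('side')
t=lambda x,y,z:onz(T,260+(x+.5)/4-.5,145+(y+.5)/4-.5,z)
s=lambda x,y,z:onz(S,245+(x-400+.5)/4-.5,175+(y+.5)/4-.5,z)
C=np.array([t(36,40,.018),t(362,38,.018),t(364,290,.018),t(36,293,.018)])
print('top corners',C.round(4),'edges',[np.linalg.norm(C[i]-C[i-1]).round(4) for i in range(4)])
D=np.array([s(478,98,.018),s(750,97,.018),s(770,375,.018),s(434,373,.018)])
print('side corners',D.round(4),'edges',[np.linalg.norm(D[i]-D[i-1]).round(4) for i in range(4)])
for n,c in(('top',T),('side',S)):
    hsv=cv2.cvtColor(c['image'],cv2.COLOR_RGB2HSV); m=cv2.inRange(hsv,(0,20,110),(15,90,255))
    x0,y0,x1,y1=(260,145,360,230) if n=='top' else (245,175,345,280)
    mm=np.zeros_like(m); mm[y0:y1,x0:x1]=m[y0:y1,x0:x1]
    k=max(cv2.findContours(mm,0,2)[0],key=cv2.contourArea)
    P=np.array([onz(c,*q[0].astype(float),.044)[:2] for q in k])
    print(n,'dish',cv2.minEnclosingCircle(P.astype(np.float32)),P.mean(0))
print('mark',t(166,70,.03),s(497,232,.03)); print('target inner',t(193,258,.03),s(722,213,.03)); print('outer',t(202,277,.03),s(747,208,.03))
print('peg', t(145,226,.085), 'post',t(385,163,.0645),s(626,32,.0645),'pivot',t(317,160,.0365),s(612,108,.0365))
E
```

```text
top corners [[ 0.6541  0.1336  0.018 ]
 [ 0.6504 -0.1237  0.018 ]
 [ 0.4515 -0.1202  0.018 ]
 [ 0.4546  0.1368  0.018 ]] edges [np.float64(0.1995), np.float64(0.2574), np.float64(0.199), np.float64(0.257)]
side corners [[ 0.6511 -0.1225  0.018 ]
 [ 0.4532 -0.1235  0.018 ]
 [ 0.4556  0.1422  0.018 ]
 [ 0.6563  0.1396  0.018 ]] edges [np.float64(0.2621), np.float64(0.1979), np.float64(0.2657), np.float64(0.2007)]
top dish ((0.5521103739738464, 0.03901404142379761), 0.04242582991719246) [0.55314337 0.03490254]
side dish ((0.5540478229522705, 0.04492916166782379), 0.03983786702156067) [0.55730195 0.04910678]
mark [0.62646626 0.03128575 0.03      ] [0.62565671 0.03058003 0.03      ]
target inner [0.47897345 0.01318934 0.03      ] [0.47956603 0.0130497  0.03      ]
outer [0.46405314 0.00650356 0.03      ] [0.46288081 0.0083016  0.03      ]
peg [0.50162494 0.04831628 0.085     ] post [ 0.5470779  -0.13511435  0.0645    ] [ 0.54343327 -0.14015584  0.0645    ] pivot [ 0.55284728 -0.08473591  0.0365    ] [ 0.55305503 -0.0881647   0.0365    ]
```

>>> apply_moves([
  {"dp": [0.01,0.03,0],"yaw": 7},
  {"dp": [0.02,0.06,0],"yaw": 14},
  {"dp": [0.03,0.09,0],"yaw": 21},
  {"dp": [0.042,0.126,0],"yaw": 28},
  {"dp": [0.053,0.16,0],"yaw": 35},
  {"dp": [0.064,0.193,0],"yaw": 42},
  {"dp": [0.075,0.226,0],"yaw": 49},
  {"dp": [0.086,0.26,0],"yaw": 56},
  {"dp": [0.097,0.293,0],"yaw": 63},
  {"dp": [0.108,0.326,0],"yaw": 70},
  {"dp": [0.12,0.36,0],"yaw": 77},
  {"dp": [0.131,0.393,0],"yaw": 84},
  {"dp": [0.142,0.426,0],"yaw": 91},
  {"dp": [0.153,0.46,0],"yaw": 98},
  {"dp": [0.164,0.493,0],"yaw": 105},
  {"dp": [0.175,0.526,0],"yaw": 112},
  {"dp": [0.186,0.56,0],"yaw": 119},
  {"dp": [0.195,0.59,0],"yaw": 126},
  {"dp": [0.2,0.61,0],"yaw": 133},
  {"dp": [0.205,0.623,0],"yaw": 140},
], grip=1, squeeze=20)

```text
time_s: 1.87
tcp_pos: [0.4828, 0.0099, 0.2486]
eef_rot: [-180.0, -0.0, -15.3]
contact_force: [0.1, 0.2, -0.0]
gripper_width: 0.0005
gripper_force: 0.0
```

>>> apply_moves([
  {"dp": [0.002,-0.002,-0.03],"yaw": 4},
  {"dp": [0.002,-0.002,-0.06],"yaw": 8},
  {"dp": [0.002,-0.002,-0.09],"yaw": 8},
  {"dp": [0.002,-0.002,-0.12],"yaw": 8},
  {"dp": [0.002,-0.002,-0.14],"yaw": 8},
  {"dp": [0.002,-0.002,-0.16],"yaw": 8},
  {"dp": [0.002,-0.002,-0.171],"yaw": 8},
  {"dp": [0.002,-0.002,-0.171],"yaw": 8},
  {"dp": [0.002,-0.002,-0.171],"yaw": 8},
])

```text
time_s: 2.62
tcp_pos: [0.4843, 0.0056, 0.0773]
eef_rot: [179.9, 0.1, -7.7]
contact_force: [0.4, 0.0, -0.1]
gripper_width: 0.0003
gripper_force: 0.0
```

```bash
python3 - <<'E'
from h import *
c=cap('side'); b=c['image'][155:285,235:385,::-1]
cv2.imwrite('pics/z1.png',cv2.resize(b,None,fx=4,fy=4,interpolation=cv2.INTER_CUBIC)); s=get_state(); print(s['tcp_pos'],s['contact_force'])
for p in [(.490,.0487,.085),(.490,.0487,.03),s['tcp_pos']]:
    u,v=proj(c,p); print((u-235)*4,(v-155)*4)
E
```

```text
[0.48492025 0.0057989  0.07804914] [ 0.27163272  0.46364044 -0.44554483]
348.8037303087158 265.7053799097107
346.4268763615589 329.7083749318108
354.11311852301674 228.7905262353513
```

View pics/z1.png

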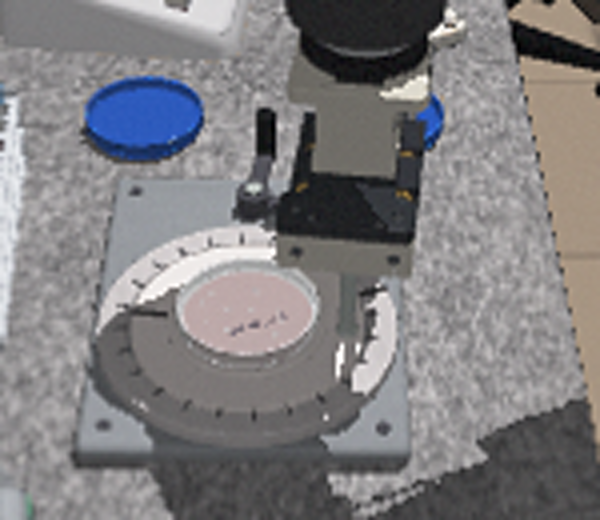

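The peg shows as the grey post at about (348,275–340), against a prediction of (349,266)–(346,330), so the geometry agrees. Next, the arc waypoints.

```bash
cat > arc.py <<'E'
import numpy as np,sys
def arc(A,rad,off,ths,c0,yaw0,yawoff):
    for t in ths:
        a=np.radians(t); p=np.array(A)+rad*np.array([np.cos(a),np.sin(a)])-off*np.array([np.sin(a),-np.cos(a)])
        print(t,'dp',(p-c0).round(4),'yaw',round(t+yawoff-yaw0,1))
E
python3 -c "
from arc import *
arc((.5535,.0405),.064,.0265,[172.5]+list(range(168,20,-4)),np.array([.485,.006]),-7.7,-180)"
```

```text
172.5 dp [0.0016 0.0166] yaw 0.2
168 dp [0.0004 0.0219] yaw -4.3
164 dp [-0.0003  0.0267] yaw -8.3
160 dp [-0.0007  0.0315] yaw -12.3
156 dp [-0.0007  0.0363] yaw -16.3
152 dp [-0.0004  0.0411] yaw -20.3
148 dp [0.0002 0.0459] yaw -24.3
144 dp [0.0011 0.0507] yaw -28.3
140 dp [0.0024 0.0553] yaw -32.3
136 dp [0.0041 0.0599] yaw -36.3
132 dp [0.006  0.0643] yaw -40.3
128 dp [0.0082 0.0686] yaw -44.3
124 dp [0.0107 0.0727] yaw -48.3
120 dp [0.0136 0.0767] yaw -52.3
116 dp [0.0166 0.0804] yaw -56.3
112 dp [0.02   0.0839] yaw -60.3
108 dp [0.0235 0.0872] yaw -64.3
104 dp [0.0273 0.0902] yaw -68.3
100 dp [0.0313 0.0929] yaw -72.3
96 dp [0.0355 0.0954] yaw -76.3
92 dp [0.0398 0.0975] yaw -80.3
88 dp [0.0442 0.0994] yaw -84.3
84 dp [0.0488 0.1009] yaw -88.3
80 dp [0.0535 0.1021] yaw -92.3
76 dp [0.0583 0.103 ] yaw -96.3
72 dp [0.0631 0.1036] yaw -100.3
68 dp [0.0679 0.1038] yaw -104.3
64 dp [0.0727 0.1036] yaw -108.3
60 dp [0.0776 0.1032] yaw -112.3
56 dp [0.0823 0.1024] yaw -116.3
52 dp [0.087  0.1012] yaw -120.3
48 dp [0.0916 0.0998] yaw -124.3
44 dp [0.0961 0.098 ] yaw -128.3
40 dp [0.1005 0.0959] yaw -132.3
36 dp [0.1047 0.0936] yaw -136.3
32 dp [0.1087 0.0909] yaw -140.3
28 dp [0.1126 0.0879] yaw -144.3
24 dp [0.1162 0.0847] yaw -148.3
```

>>> apply_moves([
  {"dp": [0.001,0.006,0],"yaw": 0},
  {"dp": [0.0015,0.011,0],"yaw": 0},
  {"dp": [0.0016,0.0166,0],"yaw": 0},
  {"dp": [0.0004,0.0219,0],"yaw": -4.3},
  {"dp": [-0.0003,0.0267,0],"yaw": -8.3},
  {"dp": [-0.0007,0.0315,0],"yaw": -12.3},
  {"dp": [-0.0007,0.0363,0],"yaw": -16.3},
  {"dp": [-0.0004,0.0411,0],"yaw": -20.3},
  {"dp": [0.0002,0.0459,0],"yaw": -24.3},
  {"dp": [0.0011,0.0507,0],"yaw": -28.3},
  {"dp": [0.0024,0.0553,0],"yaw": -32.3},
  {"dp": [0.0041,0.0599,0],"yaw": -36.3},
  {"dp": [0.006,0.0643,0],"yaw": -40.3},
])

```text
time_s: 3.75
tcp_pos: [0.4905, 0.0706, 0.0781]
eef_rot: [-180.0, -0.0, -48.2]
contact_force: [-1.6, -1.8, 0.6]
gripper_width: 0.0003
gripper_force: 0.8
```

```bash
python3 - <<'E'
from h import *
c=cap('side'); b=c['image'][155:285,235:385,::-1]
d=cap('top')['image'][125:255,240:340,::-1]
f=lambda x:cv2.resize(x,None,fx=4,fy=4,interpolation=cv2.INTER_CUBIC)
cv2.imwrite('pics/z2.png',f(b)); s=get_state(); print(s['tcp_pos'],s['contact_force'])
E
```

```text
[0.49092967 0.07098239 0.07805368] [ 0.45568514  0.20087584 -0.10532459]
```

View pics/z2.png

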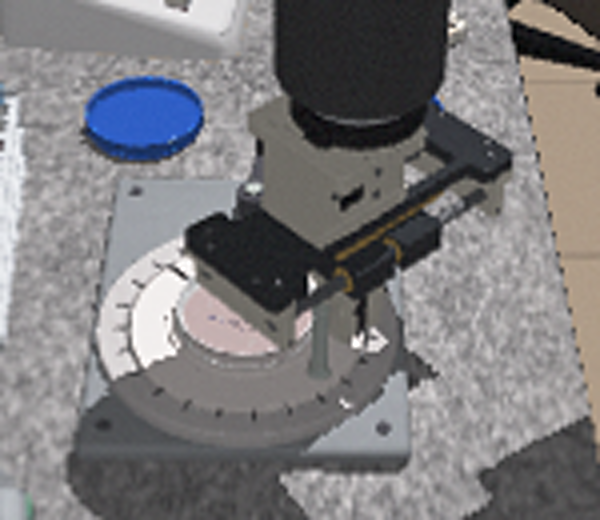

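The side crop shows the peg at about (320,310–375) following the fingers, and the index mark now at (178,268). I'll carry on along the arc and stop short of the target.

>>> apply_moves([
  {"dp": [0.0022,0.0043,0],"yaw": -4},
  {"dp": [0.0047,0.0084,0],"yaw": -8},
  {"dp": [0.0076,0.0124,0],"yaw": -12},
  {"dp": [0.0106,0.0161,0],"yaw": -16},
  {"dp": [0.014,0.0196,0],"yaw": -20},
  {"dp": [0.0175,0.0229,0],"yaw": -24},
  {"dp": [0.0213,0.0259,0],"yaw": -28},
  {"dp": [0.0253,0.0286,0],"yaw": -32},
  {"dp": [0.0295,0.0311,0],"yaw": -36},
  {"dp": [0.0338,0.0332,0],"yaw": -40},
  {"dp": [0.0382,0.0351,0],"yaw": -44},
  {"dp": [0.0428,0.0366,0],"yaw": -48},
  {"dp": [0.0475,0.0378,0],"yaw": -52},
  {"dp": [0.0523,0.0387,0],"yaw": -56},
  {"dp": [0.0571,0.0393,0],"yaw": -60},
  {"dp": [0.0619,0.0395,0],"yaw": -64},
  {"dp": [0.0667,0.0393,0],"yaw": -68},
  {"dp": [0.0716,0.0389,0],"yaw": -72},
  {"dp": [0.0763,0.0381,0],"yaw": -76},
  {"dp": [0.081,0.0369,0],"yaw": -80},
])

```text
time_s: 5.52
tcp_pos: [0.572, 0.1078, 0.078]
eef_rot: [-180.0, 0.1, -128.0]
contact_force: [-0.2, 3.4, 0.2]
gripper_width: 0.0006
gripper_force: 1.0
```

>>> apply_moves([
  {"dp": [0.0046,-0.0014,0],"yaw": -4},
  {"dp": [0.0091,-0.0032,0],"yaw": -8},
  {"dp": [0.0135,-0.0053,0],"yaw": -12},
  {"dp": [0.0177,-0.0076,0],"yaw": -16},
  {"dp": [0.0217,-0.0103,0],"yaw": -20},
  {"dp": [0.0256,-0.0133,0],"yaw": -24},
  {"dp": [0.0256,-0.0133,0],"yaw": -24},
  {"dp": [0.0256,-0.0133,0],"yaw": -24},
])

```text
time_s: 6.18
tcp_pos: [0.5971, 0.0938, 0.0777]
eef_rot: [180.0, 0.0, -151.8]
contact_force: [-0.4, -0.2, 0.1]
gripper_width: 0.0002
gripper_force: 0.0
```

```bash
python3 - <<'E'
from h import *
f=lambda x:cv2.resize(x,None,fx=4,fy=4,interpolation=cv2.INTER_CUBIC)
o=np.zeros((480,800,3),np.uint8)
c=cap('side','side3.png'); o[:,:400]=f(c['image'][175:295,250:350,::-1])
d=cap('top','top3.png'); o[:340,400:]=f(d['image'][145:230,260:360,::-1])
cv2.imwrite('pics/z3.png',o); s=get_state(); print(s['tcp_pos'],s['contact_force'])
E
```

```text
[0.59678451 0.0936643  0.07759124] [-0.18728578  0.00720032 -0.05039709]
```

View pics/z3.png

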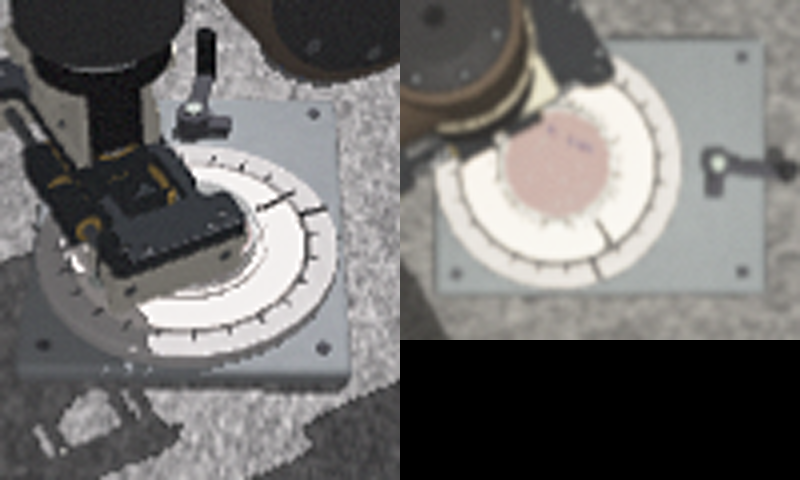

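Side crop: mark at (275,200), thick line at (315,210). Top crop: mark at (604,235), thick line at (600,268). Only a small angle remains, so I'll measure it with polar darkness profiles in both views.

```bash
cat > ang.py <<'E'
from h import *
def prof(c,A,r0,r1,lo,hi):
    g=cv2.cvtColor(c['image'],cv2.COLOR_RGB2GRAY).astype(np.float32)
    th=np.arange(lo,hi,.25); rs=np.linspace(r0,r1,20)
    uv=np.array([[proj(c,(A[0]+q*np.cos(np.radians(t)),A[1]+q*np.sin(np.radians(t)),.03)) for q in rs] for t in th],np.float32)
    p=cv2.remap(g,uv[...,0],uv[...,1],cv2.INTER_LINEAR).mean(1); d=np.median(p)-p
    k=d.argmax(); s=abs(th-th[k])<5; w=np.clip(d[s]-.25*d[k],0,None); return (th[s]*w).sum()/w.sum(), d[k]
def edge(c,lo,hi):  # axis from dark gap ring between disc and collar (r~76)
    return None
def measure(A=(.5535,.0405),lo=185,hi=225,names=('top','side')):
    for n in names:
        c=cams.capture(n); m=prof(c,A,.056,.073,lo,hi); t=prof(c,A,.082,.094,lo,hi)
        print(n,'mark %.2f (%.0f) target %.2f (%.0f) diff %.2f'%(*m,*t,t[0]-m[0]))
if __name__=='__main__':
    measure(); measure((.5525,.0395))
    # axis check: the dark ring at 76 mm seen in each view
    A=np.array([.5535,.0405])
    for n in('top','side'):
        c=cams.capture(n); g=cv2.cvtColor(c['image'],cv2.COLOR_RGB2GRAY); P=[]
        for t in (range(230,340,1) if n=='top' else range(250,330)):
            e=np.array([np.cos(np.radians(t)),np.sin(np.radians(t))]); q=np.arange(.070,.081,.0003)
            uv=np.array([proj(c,(*(A+k*e),.03)) for k in q],np.float32)
            p=cv2.remap(g.astype(np.float32),uv[:,:1],uv[:,1:],cv2.INTER_LINEAR)[:,0]; P.append(A+q[p.argmin()]*e)
        P=np.array(P); M=np.c_[2*P,np.ones(len(P))]; x=np.linalg.lstsq(M,(P**2).sum(1),rcond=None)[0]
        print(n,'ring centre',x[:2].round(4),'r',np.sqrt(x[2]+x[0]**2+x[1]**2).round(4), 'fixed r centre', (A+np.linalg.lstsq((P-A)/np.linalg.norm(P-A,axis=1)[:,None],np.linalg.norm(P-A,axis=1)-.076,rcond=None)[0]).round(4))
E
python3 ang.py
```

```text
top mark 213.31 (68) target 199.34 (67) diff -13.97
side mark 214.43 (137) target 200.04 (127) diff -14.39
top mark 212.92 (70) target 198.99 (67) diff -13.93
side mark 214.17 (138) target 199.64 (123) diff -14.53
top ring centre [0.5534 0.0352] r 0.0742 fixed r centre [0.5527 0.0373]
side ring centre [0.5586 0.025 ] r 0.0617 fixed r centre [0.5532 0.0402]
```

```bash
python3 -c "
from arc import *
arc((.5535,.0405),.064,.0265,[28,26,24,22,20,18,17,16,15,14,13],np.array([.485,.006])+[.1126,.0879],-152,-180)"
```

```text
28 dp [-0.  0.] yaw 0
26 dp [ 0.0018 -0.0015] yaw -2
24 dp [ 0.0036 -0.0032] yaw -4
22 dp [ 0.0053 -0.0049] yaw -6
20 dp [ 0.007  -0.0066] yaw -8
18 dp [ 0.0086 -0.0084] yaw -10
17 dp [ 0.0094 -0.0093] yaw -11
16 dp [ 0.0101 -0.0103] yaw -12
15 dp [ 0.0109 -0.0112] yaw -13
14 dp [ 0.0116 -0.0122] yaw -14
13 dp [ 0.0123 -0.0132] yaw -15
```

>>> apply_moves([
  {"dp": [0.0018,-0.0015,0],"yaw": -2},
  {"dp": [0.0036,-0.0032,0],"yaw": -4},
  {"dp": [0.0053,-0.0049,0],"yaw": -6},
  {"dp": [0.007,-0.0066,0],"yaw": -8},
  {"dp": [0.0086,-0.0084,0],"yaw": -10},
  {"dp": [0.0086,-0.0084,0],"yaw": -10},
  {"dp": [0.0086,-0.0084,0],"yaw": -10},
])

```text
time_s: 7.17
tcp_pos: [0.6058, 0.0853, 0.0776]
eef_rot: [180.0, 0.0, -161.9]
contact_force: [1.2, 1.0, -0.2]
gripper_width: 0.0006
gripper_force: 0.1
```

```bash
python3 -c "
from ang import *
measure((.5532,.0400));measure((.5532,.0400))"
```

```text
top mark 203.27 (64) target 199.11 (68) diff -4.16
side mark 204.46 (131) target 199.80 (126) diff -4.65
top mark 203.27 (63) target 199.11 (68) diff -4.17
side mark 204.46 (131) target 199.80 (125) diff -4.66
```

>>> apply_moves([
  {"dp": [0.0008,-0.0009,0],"yaw": -1},
  {"dp": [0.0015,-0.0019,0],"yaw": -2},
  {"dp": [0.0023,-0.0028,0],"yaw": -3},
  {"dp": [0.003,-0.0038,0],"yaw": -4},
  {"dp": [0.0032,-0.004,0],"yaw": -4.2},
  {"dp": [0.0032,-0.004,0],"yaw": -4.2},
  {"dp": [0.0032,-0.004,0],"yaw": -4.2},
])

```text
time_s: 7.95
tcp_pos: [0.609, 0.0811, 0.0776]
eef_rot: [-180.0, 0.0, -166.2]
contact_force: [0.3, 0.8, 0.1]
gripper_width: 0.001
gripper_force: 0.4
```

```bash
python3 -c "
from ang import *
measure((.5532,.0400));measure((.5545,.0415)); print(get_state()['contact_force'])"
```

```text
top mark 199.37 (71) target 199.11 (68) diff -0.26
side mark 200.23 (139) target 199.80 (125) diff -0.43
top mark 200.29 (69) target 199.73 (67) diff -0.55
side mark 201.08 (142) target 200.41 (129) diff -0.66
[ 0.18207767  0.2674834  -0.37984625]
```

>>> apply_moves([
  {"dp": [0.0003,-0.0004,0],"yaw": -0.4},
  {"dp": [0.0003,-0.0004,0],"yaw": -0.4},
  {"dp": [0.0003,-0.0004,0],"yaw": -0.4},
])

```text
time_s: 8.4
tcp_pos: [0.6093, 0.0809, 0.0776]
eef_rot: [180.0, 0.0, -166.6]
contact_force: [0.1, 1.5, -0.7]
gripper_width: 0.0003
gripper_force: 0.5
```

```bash
python3 -c "
from ang import *
measure((.5532,.0400)); print(get_state()['contact_force'])"
```

```text
top mark 199.00 (69) target 199.12 (68) diff 0.12
side mark 200.05 (141) target 199.80 (125) diff -0.25
[0.6681106  0.72164891 0.5069998 ]
```

>>> apply_moves([
  {"dp": [-0.003,0.009,0],"yaw": 0},
  {"dp": [-0.007,0.019,0],"yaw": 0},
  {"dp": [-0.007,0.019,0.03],"yaw": 0},
  {"dp": [-0.007,0.019,0.06],"yaw": 0},
  {"dp": [-0.007,0.019,0.08],"yaw": 0},
  {"dp": [-0.007,0.0,0.09],"yaw": 7},
  {"dp": [-0.007,-0.03,0.09],"yaw": 14},
  {"dp": [-0.01,-0.06,0.09],"yaw": 21},
  {"dp": [-0.012,-0.09,0.09],"yaw": 28},
  {"dp": [-0.014,-0.12,0.09],"yaw": 35},
  {"dp": [-0.0157,-0.15,0.09],"yaw": 42},
  {"dp": [-0.0157,-0.18,0.09],"yaw": 49},
  {"dp": [-0.0157,-0.205,0.09],"yaw": 56},
  {"dp": [-0.0157,-0.221,0.08],"yaw": 63},
  {"dp": [-0.0157,-0.221,0.06],"yaw": 70},
  {"dp": [-0.0157,-0.221,0.03],"yaw": 76.6},
  {"dp": [-0.0157,-0.221,0.0],"yaw": 76.6},
  {"dp": [-0.0157,-0.221,-0.014],"yaw": 76.6},
  {"dp": [-0.0157,-0.221,-0.014],"yaw": 76.6},
  {"dp": [-0.0157,-0.221,-0.014],"yaw": 76.6},
])

```text
time_s: 10.17
tcp_pos: [0.5932, -0.1396, 0.0632]
eef_rot: [179.9, -0.0, -90.0]
contact_force: [-0.1, 1.5, 1.2]
gripper_width: 0.0004
gripper_force: 0.0
```

```bash
python3 - <<'E'
from h import *
from ang import measure
import arc
measure((.5532,.0400))
f=lambda x:cv2.resize(x,None,fx=4,fy=4,interpolation=cv2.INTER_CUBIC)
o=np.zeros((480,800,3),np.uint8)
c=cap('side'); o[:,:400]=f(c['image'][165:285,250:350,::-1])
d=cap('top'); o[:360,400:]=f(d['image'][145:235,280:380,::-1])
cv2.imwrite('pics/z4.png',o); s=get_state(); print(s['tcp_pos'],s['contact_force'])
arc.arc((.552,-.085),.055,.0235,range(-90,-182,-5),np.array([.594,-.140]),-90,0)
E
```

```text
top mark 209.78 (8) target 204.59 (9) diff -5.19
side mark 200.04 (142) target 199.82 (123) diff -0.23
[ 0.59466802 -0.1398452   0.06525906] [-0.2961681  -0.52405156 -0.57257758]
-90 dp [-0.0185  0.    ] yaw 0
-95 dp [-0.0234 -0.0018] yaw -5
-100 dp [-0.0284 -0.0032] yaw -10
-105 dp [-0.0335 -0.0042] yaw -15
-110 dp [-0.0387 -0.0047] yaw -20
-115 dp [-0.0439 -0.0048] yaw -25
-120 dp [-0.0491 -0.0044] yaw -30
-125 dp [-0.0543 -0.0035] yaw -35
-130 dp [-0.0594 -0.0022] yaw -40
-135 dp [-0.0643 -0.0005] yaw -45
-140 dp [-0.069   0.0016] yaw -50
-145 dp [-0.0736  0.0042] yaw -55
-150 dp [-0.0779  0.0071] yaw -60
-155 dp [-0.0819  0.0105] yaw -65
-160 dp [-0.0856  0.0141] yaw -70
-165 dp [-0.089   0.0181] yaw -75
-170 dp [-0.0921  0.0223] yaw -80
-175 dp [-0.0947  0.0268] yaw -85
-180 dp [-0.097   0.0315] yaw -90
```

View pics/z4.png

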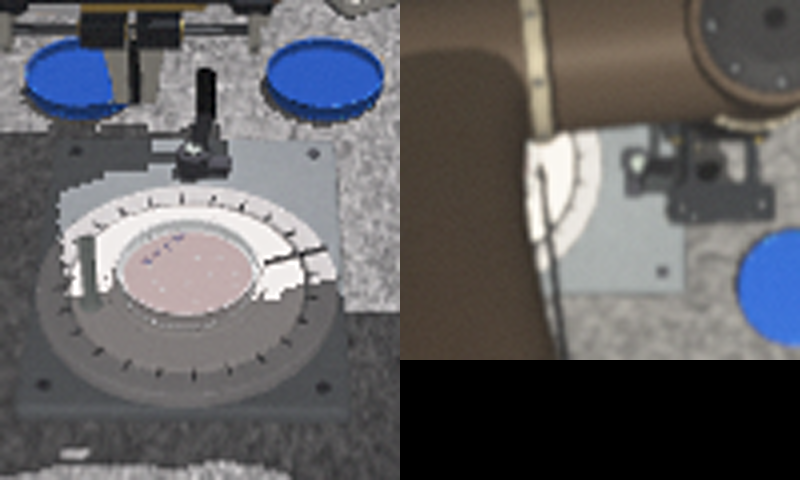

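Side crop: the index mark and thick line form one continuous stroke at (265–325, 262–248), and the peg is at (88,270). The fingers at (135,90) stand beside the post at (205,95), ready to push.

>>> apply_moves([
  {"dp": [-0.006,0,0],"yaw": 0},
  {"dp": [-0.012,0,0],"yaw": 0},
  {"dp": [-0.0185,0,0],"yaw": 0},
  {"dp": [-0.0234,-0.0018,0],"yaw": -5},
  {"dp": [-0.0284,-0.0032,0],"yaw": -10},
  {"dp": [-0.0335,-0.0042,0],"yaw": -15},
  {"dp": [-0.0387,-0.0047,0],"yaw": -20},
  {"dp": [-0.0439,-0.0048,0],"yaw": -25},
  {"dp": [-0.0491,-0.0044,0],"yaw": -30},
  {"dp": [-0.0543,-0.0035,0],"yaw": -35},
  {"dp": [-0.0594,-0.0022,0],"yaw": -40},
  {"dp": [-0.0643,-0.0005,0],"yaw": -45},
  {"dp": [-0.069,0.0016,0],"yaw": -50},
  {"dp": [-0.0736,0.0042,0],"yaw": -55},
  {"dp": [-0.0779,0.0071,0],"yaw": -60},
])

```text
time_s: 11.62
tcp_pos: [0.5155, -0.1331, 0.0642]
eef_rot: [-179.9, 0.1, -150.3]
contact_force: [1.3, -0.8, 0.1]
gripper_width: 0.0006
gripper_force: 0.7
```

```bash
python3 - <<'E'
from h import *
from ang import measure
measure((.5532,.0400),names=('side',))
f=lambda x:cv2.resize(x,None,fx=4,fy=4,interpolation=cv2.INTER_CUBIC)
c=cap('side'); cv2.imwrite('pics/z5.png',f(c['image'][165:285,250:370,::-1])); s=get_state(); print(s['tcp_pos'],s['contact_force'])
E
```

```text
side mark 200.04 (142) target 199.81 (122) diff -0.24
[ 0.51491418 -0.13292871  0.06408599] [ 0.26773995  0.0380595  -0.50760671]
```

View pics/z5.png

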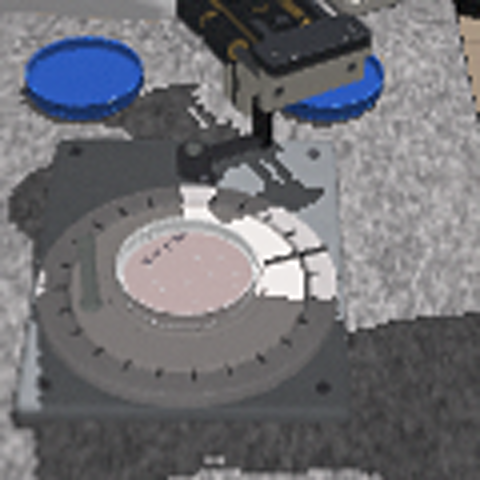

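Side crop: the lever arm has swung from (195,160) toward the post at (262,125), and the mark is still on its line at (300,258). Pushing on toward the stop.

>>> apply_moves([
  {"dp": [-0.004,0.0034,0],"yaw": -5},
  {"dp": [-0.0077,0.007,0],"yaw": -10},
  {"dp": [-0.0111,0.011,0],"yaw": -15},
  {"dp": [-0.0142,0.0152,0],"yaw": -20},
  {"dp": [-0.0153,0.017,0],"yaw": -22},
  {"dp": [-0.0163,0.0188,0],"yaw": -24},
  {"dp": [-0.0168,0.0197,0],"yaw": -25},
  {"dp": [-0.0168,0.0197,0],"yaw": -25},
])

```text
time_s: 12.38
tcp_pos: [0.4989, -0.1135, 0.0638]
eef_rot: [-180.0, 0.0, -174.9]
contact_force: [-0.2, -0.6, 1.1]
gripper_width: 0.0007
gripper_force: 0.7
```

Commanded ϕ is −175° with no stop force yet, so I'll creep forward along +y.

>>> apply_moves([
  {"dp": [-0.0002,0.001,0],"yaw": -1},
  {"dp": [-0.0004,0.002,0],"yaw": -2},
  {"dp": [-0.0004,0.003,0],"yaw": -2},
  {"dp": [-0.0004,0.003,0],"yaw": -2},
])

```text
time_s: 12.72
tcp_pos: [0.4983, -0.1124, 0.0639]
eef_rot: [-179.9, -0.1, -176.9]
contact_force: [1.5, -16.4, 1.9]
gripper_width: 0.0006
gripper_force: 8.3
```

16 N at the expected shut angle, so the lever is on its stop. Back off, lift and check.

>>> apply_moves([
  {"dp": [0,-0.005,0],"yaw": 0},
  {"dp": [0,-0.015,0],"yaw": 0},
  {"dp": [0,-0.03,0],"yaw": 0},
  {"dp": [0,-0.03,0.03],"yaw": 0},
  {"dp": [0,-0.03,0.07],"yaw": 0},
  {"dp": [0,-0.03,0.11],"yaw": 0},
  {"dp": [0,-0.05,0.15],"yaw": 0},
  {"dp": [-0.02,-0.09,0.16],"yaw": 0},
  {"dp": [-0.03,-0.13,0.16],"yaw": 0},
  {"dp": [-0.04,-0.17,0.16],"yaw": 0},
  {"dp": [-0.05,-0.21,0.16],"yaw": 0},
  {"dp": [-0.06,-0.25,0.16],"yaw": 0},
  {"dp": [-0.06,-0.25,0.16],"yaw": 0},
  {"dp": [-0.06,-0.25,0.16],"yaw": 0},
])

```text
time_s: 13.88
tcp_pos: [0.437, -0.3627, 0.2228]
eef_rot: [179.9, -0.1, -177.2]
contact_force: [0.3, 0.7, -0.2]
gripper_width: -0.0
gripper_force: 0.0
```

```bash
python3 - <<'E'
from h import *
from ang import measure
measure((.5532,.0400))
f=lambda x:cv2.resize(x,None,fx=4,fy=4,interpolation=cv2.INTER_CUBIC)
o=np.zeros((480,800,3),np.uint8)
c=cap('side'); o[:,:400]=f(c['image'][165:285,250:350,::-1])
d=cap('top'); o[:360,400:]=f(d['image'][145:235,270:370,::-1])
cv2.imwrite('pics/z6.png',o); s=get_state(); print(s['tcp_pos'],s['contact_force'])
for a in(-170,-176.7):
  a=np.radians(a);print([(x-np.array([250,165]))*4 for x in [np.array(proj(c,(.552+.055*np.cos(a),-.085+.055*np.sin(a),.0645)))]],(np.array(proj(d,(.552+.055*np.cos(a),-.085+.055*np.sin(a),.0645)))-[270,145])*4+[400,0])
E
```

```text
top mark 199.67 (32) target 199.11 (34) diff -0.56
side mark 199.97 (70) target 199.82 (52) diff -0.15
[ 0.43867353 -0.35947533  0.22348768] [-0.36266482 -0.52845587  0.03732066]
[array([269.5951244 , 109.43704197])] [692.0610995  226.99132232]
[array([270.90109018, 115.08809179])] [683.71485952 228.14361994]
```

View pics/z6.png

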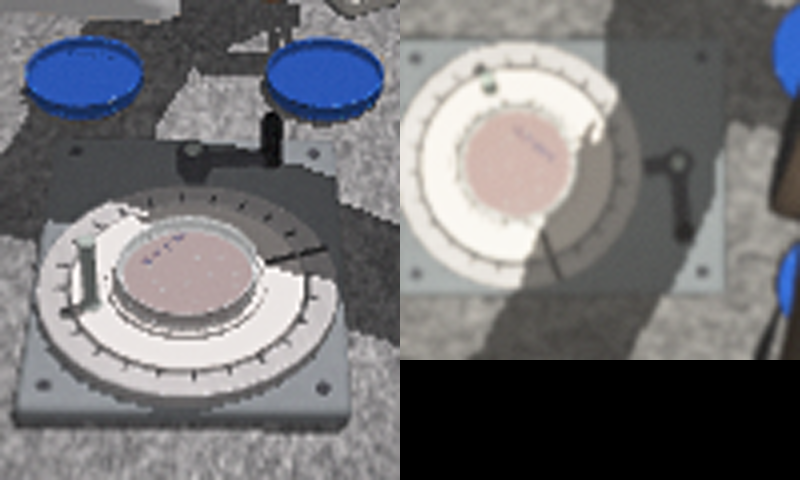

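Both crops show the mark in line with the thick line, side (265–325, 262–248) and top (545–560, 230–275). The post top at (270,115) is exactly where the shut position predicts. Handing in.

```bash
python3 -c "
from plant import r
print(r.close_job())"
```

```text
the job is handed in; nothing more can be done
None
```

The index mark lines up with the thick collar line to within about 0.5°, the clamp lever is pushed fully against its stop, and the job was handed in at about 14 s.

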